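# Knock down the bench dog and hold the carved bracket level over its cradle

### The arm

A 6-joint arm with a two-finger parallel gripper is mounted at the origin on the work surface. World frame = base frame: x ahead of the robot, y to its left, z up, the work surface at z = 0. Lengths are in m, angles in degrees, forces in N, time in s.
With the tool pointing down it reaches from about 0.35 to 0.875 m from the base axis. Payload 4.2 kg.
Tool frame: the origin (TCP) lies on the centre line of the jaws, within the pads' length; the fingertips stand 22 mm ahead of it and the grasp point (between the pads) lies 3 mm ahead of it (r.tcp_to_tips is the distance from the TCP to the fingertips, in m); z points along the fingers, y is the line along which they close (so a half turn about z gives the same grasp; the last joint's range is limited). The gripper opens to 87 mm and grips with 3 to 60 N. Pads are 19 mm wide; open, the fingers measure 117 mm over their backs; the gripper's body (75 mm by 190 mm) begins 51 mm behind the grasp point.
Start: joints at [14.817, 22.042, 0.453, 0, -68.411, -14.817], TCP at [0.625, 0, 0.245] pointing down, gripper open.
Joint ranges: [-179.83, 179.83], [-69.29, 118.12], [-61.27, 80.66], [-181.25, 117.63], [-171.15, -9.14], [-177.46, 177.46]. Speed limits (degrees/s): [159.86, 159.86, 180, 180, 180, 180].

### API

Orientations are given as a 3x3 rotation matrix whose columns are the frame's x, y, z axes.
In Python, from station import r gives the robot as it stands.
- The arm moves only by the tool apply_moves, never from a script. Its argument "plan" is a list of rows, each an object with "grip": the opening, from 0 (shut) to 1 (fully open); "offset": the shift along the tool's x, y, z in cm, a list of three; "spin": the turn about the tool's z in rad. A call has 1 to 5 rows; each row is the pose to reach, as a shift and turn from the pose commanded when the call began, along the tool's axes at that moment; what a row does not reach only later rows make up. A row lasts 1/10 s, in which the tool goes at most 50 mm and 8.59 degrees, less where a joint would pass 70% of its speed; a pose out of reach is approached as far as the arm can. A call with a gripper value outside its range is refused whole. The fingers move at their own pace and stop on an object; the grip force is fixed at half the most. Time passes only in rows, so rows that repeat a pose let the fingers close. It gives the time, the measured TCP pose, the force, the opening and the grip force at its end, in the units of the state.
- r.sense(): the state, without advancing time (a new reading comes with each control period).
- r.capture(name): name is "scene" or "side" or "wrist"; returns a dict with "img" (420x560x3 uint8, blue, green, red), "depth" (420x560 float32, m along the optical axis (not along the pixel's ray), 0 where there is no reading), "mtx" (3x3 intrinsics, pixels), "R" (3x3) and "t" (3): a world point X has camera coordinates R X + t. Camera axes: x right, y down, z forward; pixel columns grow to the right and rows downward; lengths in m; the calibration is good to about 2 mm. A picture is of the moment at which its call begins.
- r.finish_job(): hands the job in; it is judged then, once.
The state is a dict: "time_s": time; "joints": joint angles; "joint_velocities": joint speeds; "effort": joint torques, N m; "tcp_pos": TCP position; "ee_rot": TCP orientation; "wrist_force": force on the tool from outside, world axes, zero at the start; "moment": the same for the moment, N m; "gripper_width": opening from 0.0 (shut) to 1.0 (fully open); "gripper_force": force on a finger pad.
Only numpy, scipy, OpenCV 4.12 (cv2) and the standard library are available. Lean on these libraries where they do the work, as an engineer would, in place of code of your own. Each camera call takes 0.05 s, during which the arm holds its last target. There are 200 camera calls.

### The job

Pick up the mallet, knock the steel dog down flush into the plywood cradle with brisk blows so that it will not foul the work, and stand the mallet back on the bench on its striking face. Then lift the carved bracket by its balance point (the chalk line round the rail), keep it level, and hold it still about 30 mm above the cradle's two seats, scroll head over the wide seat and tail over the narrow one, so that leather pads can be laid under it: finish while holding it there. Touch the dog and cradle with the mallet only, never with the gripper or the bracket, and leave the gouge, the wax tin and the offcut where they are.

Things in the scene. Friction and masses are not known exactly. Their poses are not given: they have to be found in the camera images.
- cradle: plywood cradle fixed on the bench. Origin on the bench, below where the bracket's balance point belongs; x along it, z up. Bed x -205 to 115 mm, y -65 to 65 mm, top 36 mm high. On it two pale saddles (seat between cheeks, cheek tops 54 mm high): wide one at x 60 (66 long, 104 mm over cheeks), narrow one at x -150 (32 long, 74 mm over cheeks). The dog is at x -50, y 0.
- seat_head (a point): centre of the wide head seat's upper face, 40 mm above the bench, axes as the cradle; 14 mm cheeks rise either side of it, 76 mm apart
- seat_tail (a point): centre of the narrow tail seat's upper face, 40 mm above the bench, axes as the cradle; 14 mm cheeks rise either side of it, 46 mm apart
- dog (a joint): how far the steel bench dog has gone down into the bed, in m: 0 = standing 34 mm proud, 0.034 = its top flush with the bed (the stop). It starts at 0 to 0.008. A side spring grips it with about 6 N of friction, so it stays wherever it is left; it is driven straight down.
- dog_top (a point): centre of the dog's flat steel top, a 25 mm disc; moves down with the dog; when flush it is 36 mm above the bench
- mallet_grip (a point): where the mallet's dark handle is best gripped, 85 mm from the middle of the pale head. Handle level along the mallet's x, 18 mm wide, 26 mm high, its centre line 42 mm above the striking face, from the head (30 mm from its middle) to 175 mm out at -x. z up. 0.28 kg, balancing 17 mm from the head's middle towards the handle.
- mallet_face (a point): centre of the head's lower striking face (60 mm along x, 50 mm along y), on which the mallet stands on the bench at the start; head 84 mm high, handle half-way up. Axes as the mallet: handle to -x, z up.
- mallet: the mallet as a whole; origin at the centre of its lower striking face, handle to -x, z up
- bracket_balance (a point): balance point of the carved rosewood bracket, mid-rail, at the white chalk line; 34 mm above the bench at the start. Rail here 30 mm wide (y), 32 mm high. x along the rail to the heavy scroll head, z up. Head starts 27 mm away at +x, 70 mm high, 60 mm wide (73 mm over its bosses); rail clear for 137 mm to -x. Weighs 0.35 to 0.55 kg.
- bracket_head (a point): centre of the flat underside of the scroll head, 60 mm from the balance point along +x and 34 mm below it; at bench height at the start; it belongs over the wide head seat
- bracket_tail (a point): centre of the flat underside of the tail foot (24 x 34 mm), 150 mm from the balance point along -x and 34 mm below it; it belongs over the narrow tail seat. A 14 mm thick tenon goes on from the rail to 186 mm from the balance point.
- bracket: the carved bracket as a whole, about 280 mm long; origin on its underside plane, 34 mm below the balance point; x towards the scroll head, z up. It stands on its scroll head and tail foot.
- gouge_mid (a point): the middle of a carving gouge (turned handle, steel blade) lying on the bench beyond the cradle, 220 mm long, 25 mm high; not to be moved
- wax_tin: brass round tin, 72 mm across, 45 mm high, origin under its centre; not to be moved
- offcut: rosewood offcut, 90 x 55 x 40 mm, origin under its centre; not to be moved
Not all that is in view belongs to the job. What is meant by the mallet is not orange, and is the larger of those in its own colour.

How it is judged (in metres and radians):
On the way, in this order (a step that is already met when the one before it is completed fails the run):
1. the mallet is held in the fingers, raised clear of the bench (height (world z) of mallet_face above 0.05 m and contact force between mallet and the fingers above 2 N), for 0.1 s.
2. the dog is struck by the held mallet: it moves down faster than 0.08 m/s (velocity of joint dog above 0.08 m/s and contact force between mallet and the fingers above 2 N).
3. the dog is down flush with the bed, within 3 mm, and the mallet raised off it again (value of joint dog above 0.031 m and height (world z) of mallet_face above 0.072 m), for 0.1 s.
4. the mallet stands on the bench on its striking face, let go (height (world z) of mallet_face below 0.012 m and angle between mallet_face's own z axis and vertical below 0.15 rad and contact force between mallet and the fingers below 0.1 N and contact force between mallet and cradle below 0.1 N), for 0.2 s.
5. the bracket hangs in the fingers, gripped within 20 mm of its balance point, level within 0.07 rad and at least 30 mm off the bench (x of the grasp point in the frame of bracket_balance between -0.02 and 0.02 m and contact force between bracket and the fingers above 2 N and angle between bracket_balance's own z axis and vertical below 0.07 rad and height (world z) of bracket_balance above 0.064 m), for 0.2 s.
At the end, for the whole second after the job is handed in: Dog flush within 3 mm; mallet stood on its face on the bench, let go. Bracket held still in the fingers within 20 mm of its balance point along the rail, level within 0.07 rad, head and tail 17 to 50 mm above their seats and within 15 mm sideways, touching nothing else (all of step 4 and value of joint dog above 0.031 m and linear speed of each of mallet, bracket below 0.02 m/s and x of the grasp point in the frame of bracket_balance between -0.02 and 0.02 m and contact force between bracket and the fingers above 2 N and angle between bracket_balance's own z axis and vertical below 0.07 rad and horizontal distance between bracket_head and seat_head below 0.015 m and horizontal distance between bracket_tail and seat_tail below 0.015 m and z of bracket_head in the frame of seat_head between 0.017 and 0.05 m and z of bracket_tail in the frame of seat_tail between 0.017 and 0.05 m and contact force between bracket and cradle below 0.1 N and contact force between bracket and mallet below 0.1 N); the arm keeps its last pose, push and grip.
It fails at once if the gripper or arm touches the cradle or its dog (contact force between cradle and the fingers above 1.5 N or contact force between cradle and the arm above 1.5 N).
It fails at once if the bracket knocks against the cradle or its dog (contact force between cradle and bracket above 2 N).
It fails at once if the bracket is tipped more than 0.3 rad (angle between bracket_balance's own z axis and vertical above 0.3 rad).
It fails at once if the gouge, the wax tin or the offcut is moved more than 20 mm (distance of any of gouge_mid, wax_tin, offcut from where it was at the start of the episode above 0.02 m).
It also fails if it takes over 61 s, if anything falls off the work surface, if the arm or the gripper's body presses on something with over 40 N, if the wrist force passes 120 N, or if a joint passes its speed limit or range.

## Working session

There is one attempt and no reset: what is moved stays moved. The work goes in short steps, Python scripts to look and compute and a tool call to move; the robot and the scene stay as the last step left them, time stands still between calls to the robot, and variables do not carry over. Pictures are saved under pics/ and viewed, at most 10 in all, crops included, and the job is handed in when it is done.

Besides the shell and the picture viewer there is one more tool, called in YAML: its name, and indented under it one key for each argument. apply_moves: Moves the arm, as the interface text tells. Its arguments: {"type":"object","properties":{"plan":{"type":"array"}},"required":["plan"]}

```bash
ls; mkdir -p pics; cat > h.py <<'E'
import numpy as np, cv2, pickle
from station import r
def cap(name,tag):
    c=r.capture(name); pickle.dump(c,open(f'{tag}.pkl','wb')); cv2.imwrite(f'pics/{tag}.png',c['img']); return c
def load(tag): return pickle.load(open(f'{tag}.pkl','rb'))
def cloud(c):
    d=c['depth']; v,u=np.mgrid[:d.shape[0],:d.shape[1]]
    p=np.stack([u,v,np.ones_like(u)],-1)@np.linalg.inv(c['mtx']).T*d[...,None]
    return (p-c['t'])@c['R']
E
python3 - <<'E'
from h import *
for n in ('scene','side','wrist'):
    c=cap(n,n+'0'); print(n,-c['R'].T@c['t'])
s=r.sense(); print(s['tcp_pos'],s['ee_rot'],s['gripper_width'])
a=load('scene0')['img'];cv2.imwrite('pics/s0.png',cv2.resize(a,(800,600),interpolation=cv2.INTER_CUBIC))
E
```

```text
pics
scene [1.10151238 0.20645629 1.08460672]
side [0.45826959 1.18070062 0.84284776]
wrist [ 0.62580843 -0.07800196  0.38384137]
[ 6.24586871e-01 -8.05654928e-06  2.43746879e-01] [[-1.54475305e-04 -9.99998665e-01 -1.62649865e-03]
 [-9.99999977e-01  1.54712253e-04 -1.45555319e-04]
 [ 1.45806764e-04  1.62647613e-03 -9.99998667e-01]] 0.9982896833023033
```

View pics/s0.png

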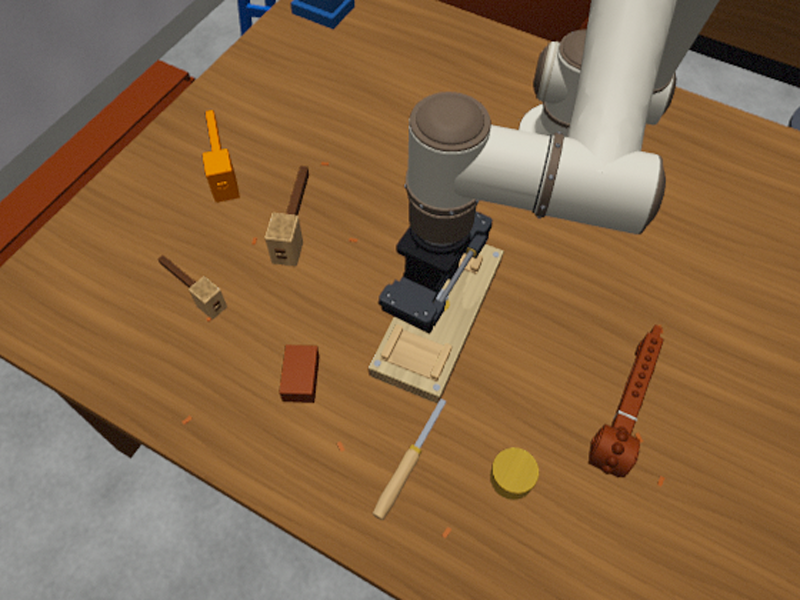

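View pics/side0.png

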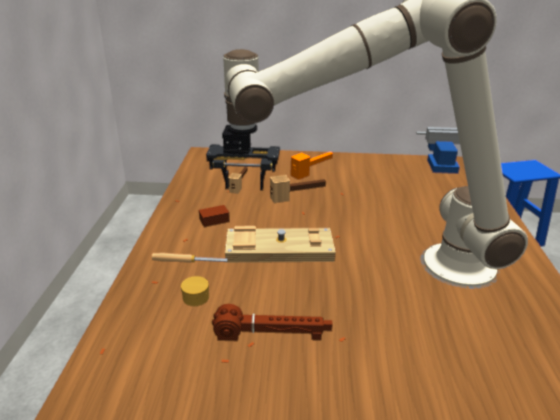

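Candidates for the mallet in the scene view (800x600): orange mallet (220,175), large pale-headed mallet (285,240), small pale-headed one (207,297). By the description it is the large pale one at (285,240), with its handle toward (303,175). The bracket is at (628,410), the cradle at (437,325), the tin at (515,472), the offcut at (300,372) and the gouge at (410,460).

```bash
python3 - <<'E'
from h import *
c=load('scene0'); P=cloud(c); k=0.7
def reg(u0,u1,v0,v1,z0,z1):
    q=P[int(v0*k):int(v1*k),int(u0*k):int(u1*k)].reshape(-1,3); return q[(q[:,2]>z0)&(q[:,2]<z1)&(q[:,0]>0)]
def box(q):
    (cx,cy),(w,h),a=cv2.minAreaRect((q[:,:2]*1000).astype(np.float32)); return np.round([cx,cy,w,h,a],1),len(q)
print('bench',np.median(reg(330,370,200,300,-.02,.02)[:,2]))
print('mallet head top',box(reg(255,320,160,275,.079,.09)),'small',box(reg(150,235,240,320,.05,.09)))
h=reg(285,320,160,220,.048,.062);print('handle top',box(h),h.mean(0))
print('bracket rail top',box(reg(610,675,310,420,.042,.06)))
print('bracket head top',box(reg(580,650,410,480,.06,.08)))
print('saddle head',box(reg(365,455,315,400,.048,.06)),'saddle tail',box(reg(450,510,240,275,.048,.06)))
print('bed',box(reg(365,510,240,400,.031,.041)))
for n,v in dict(off=(275,325,335,410,.034,.045),tin=(485,545,440,505,.04,.05),gouge=(365,450,395,520,.008,.03)).items(): print(n,box(reg(*v)))
a=c['img'][100:240,90:260]; cv2.imwrite('pics/crop.png',cv2.resize(a,None,fx=4,fy=4,interpolation=cv2.INTER_CUBIC))
w=load('wrist0'); print(np.round(w['R'],3))
# tall clouds from side too
S=cloud(load('side0'))
def rs(u0,u1,v0,v1,z0,z1):
    q=S[v0:v1,u0:u1].reshape(-1,3); return q[(q[:,2]>z0)&(q[:,2]<z1)]
print('side: saddle H',box(rs(225,265,220,255,.048,.06)),'T',box(rs(300,330,225,250,.048,.06)),'dog',box(rs(272,292,226,245,.05,.09)),rs(272,292,226,245,.05,.09)[:,2].max())
print('side rail',box(rs(255,325,305,345,.044,.055)),'mallet',box(rs(265,295,170,205,.079,.09)),box(rs(290,330,175,195,.048,.06)))
E
```

```text
bench 0.0005817582337801033
mallet head top (array([ 545.5, -347.2,   62. ,   50.4,   20.6]), 371) small (array([ 712.4, -398.6,   47.5,   39.1,   77.9]), 273)
handle top (array([ 441.6, -388. ,  122.4,   19. ,   21.2]), 234) [ 0.44142239 -0.38640525  0.05501259]
bracket rail top (array([477.3, 323.7, 201.1,  31.9,   3.1]), 900)
bracket head top (array([625.9, 331. ,  62.7,  63.6,  89.2]), 586)
saddle head (array([629.7, -20.6,  66.5, 104.7,   6.3]), 295) saddle tail (array([418.5, -11.7,  35. ,  12.8,   2.3]), 54)
bed (array([525.4, -31.3, 322.2, 130.9,   5.7]), 2883)
off (array([ 752.2, -178.1,   90.9,   55.6,   28. ]), 802)
tin (array([730.9, 209.1,  69.1,  69.8,  72.5]), 813)
gouge (array([780.6,  52.1, 221.4,  45.3,   8.6]), 785)
[[-1.     0.     0.003]
 [ 0.001  0.958  0.286]
 [-0.002  0.286 -0.958]]
side: saddle H (array([630. , -19. ,  64.5, 114.9,   6.2]), 161) T (array([421.9, -36. ,  29.6,  74.3,   5.6]), 73) dog (array([520. , -28.3,  22.7,  23.2,  18.7]), 54) 0.06762111765803637
side rail (array([479. , 327.5, 163. ,  34.5,   1.8]), 661) mallet (array([ 546.8, -343.7,   58.3,   55.5,   18.6]), 109) (array([ 447.3, -380.6,  135.8,   26.7,   20.5]), 120)
```

View pics/crop.png

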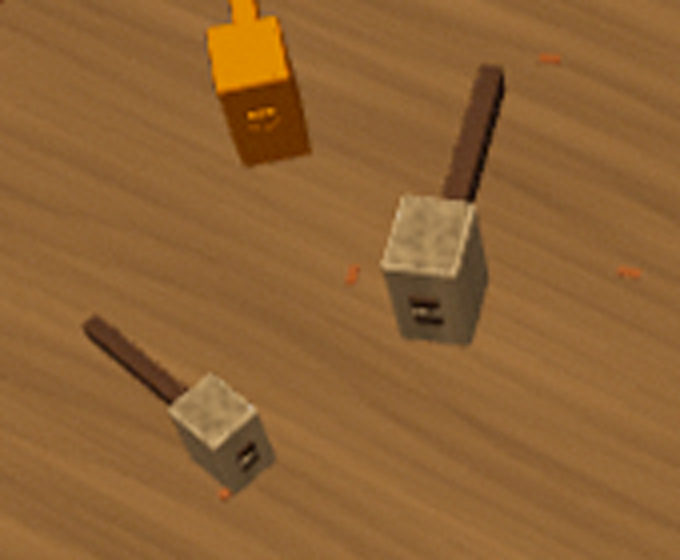

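View pics/wrist0.png

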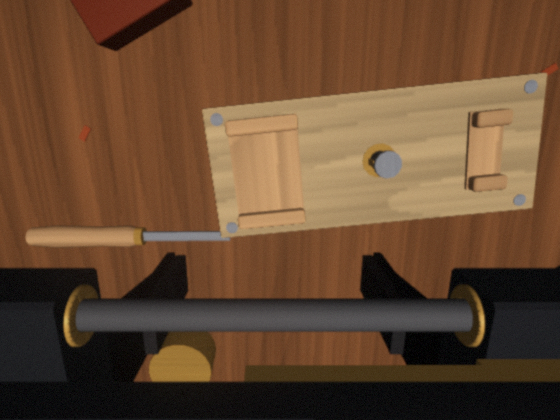

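The crop confirms it: large pale head near crop (430,270), dark handle up to (490,70). The small one sits at (215,440) and the orange one at (255,90). The wrist view shows the dog at (386,163), between the head seat (265,170) and the tail seat (487,150). I'm setting out.

apply_moves:
  plan:
    - {"grip": 1,"offset": [20,8.4,0],"spin": 0.7}
    - {"grip": 1,"offset": [20,8.4,0],"spin": 0.7}
    - {"grip": 1,"offset": [20,8.4,0],"spin": 0.7}
    - {"grip": 1,"offset": [20,8.4,0],"spin": 0.7}
    - {"grip": 1,"offset": [20,8.4,0],"spin": 0.7}

```text
time_s: 0.65
tcp_pos: [0.5387, -0.2031, 0.2444]
ee_rot: [[-0.651, -0.759, -0.001], [-0.759, 0.651, -0.0], [0.001, 0.001, -1.0]]
wrist_force: [-0.1, -0.2, 0.1]
gripper_width: 1.003
gripper_force: 0.0
```

```bash
cat >> h.py <<'E'
def go(x,y,z,th):
    "offset (cm, tool axes) and spin to TCP x,y,z with tool x at heading th deg"
    s=r.sense(); R=np.array(s['ee_rot']); p=np.array(s['tcp_pos'])
    cur=np.degrees(np.arctan2(R[1,0],R[0,0])); sp=-((th-cur+180)%360-180)
    print('tcp',np.round(p,4),'th',round(cur,2),'tilt',round(R[2,2],5),'t',round(s['time_s'],2),'w',round(s['gripper_width'],3),'gf',np.round(s['gripper_force'],1),'F',np.round(s['wrist_force'],1))
    print('offset cm',np.round(100*R.T@(np.array([x,y,z])-p),2),'spin',round(np.radians(sp),3))
E
python3 -c "
from h import *
go(.467,-.3765,.145,-159)"
```

```text
tcp [ 0.5387 -0.2031  0.2444] th -130.61 tilt -1.0 t 0.65 w 1.003 gf 0.0 F [-0.1 -0.2  0.1]
offset cm [17.82 -5.85  9.95] spin 0.496
```

apply_moves:
  plan:
    - {"grip": 1,"offset": [17.8,-5.9,9.0],"spin": 0.5}
    - {"grip": 1,"offset": [17.8,-5.9,9.0],"spin": 0.5}
    - {"grip": 1,"offset": [17.8,-5.9,9.0],"spin": 0.5}
    - {"grip": 1,"offset": [17.8,-5.9,9.0],"spin": 0.5}
    - {"grip": 1,"offset": [17.8,-5.9,9.0],"spin": 0.5}

```text
time_s: 1.15
tcp_pos: [0.4677, -0.3766, 0.1509]
ee_rot: [[-0.934, -0.356, -0.006], [-0.356, 0.934, 0.003], [0.005, 0.005, -1.0]]
wrist_force: [-0.2, 0.9, -0.2]
gripper_width: 0.998
gripper_force: 0.0
```

```bash
python3 - <<'E'
from h import *
c=cap('wrist','wrist1');P=cloud(c).reshape(-1,3)
m=(abs(P[:,0]-.5)<.2)&(abs(P[:,1]+.37)<.12)
def box(q):
    (cx,cy),(w,h),a=cv2.minAreaRect((q[:,:2]*1000).astype(np.float32)); return np.round([cx,cy,w,h,a],1),len(q)
print('head',box(P[m&(abs(P[:,2]-.084)<.006)]),'handle',box(P[m&(abs(P[:,2]-.055)<.005)]))
go(.467,-.3765,.045,-159)
E
```

```text
head (array([ 547.3, -346. ,   43. ,   50.1,   22.5]), 2555) handle (array([ 453.3, -382.6,  147.5,   49.8,   21.4]), 5564)
tcp [ 0.4686 -0.3762  0.1517] th -159.02 tilt -0.99999 t 1.2 w 1.002 gf 0.0 F [0.8 0.  0.6]
offset cm [ 1.200e-01 -1.000e-02  1.067e+01] spin -0.0
```

View pics/wrist1.png

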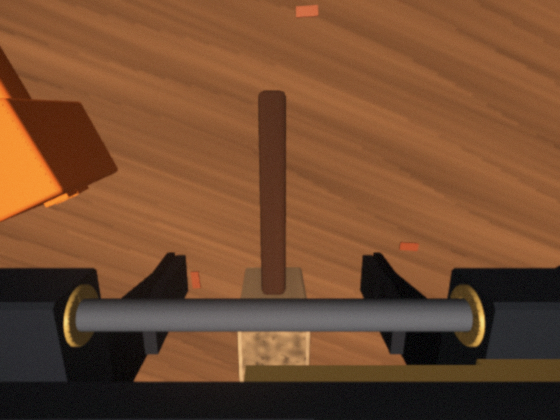

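The handle runs straight down the image (col 272), midway between the fingers (centre about col 274), with the head at (273,340). It's aligned, so I'll descend and grip.

apply_moves:
  plan:
    - {"grip": 1,"offset": [0.1,0,5],"spin": 0}
    - {"grip": 1,"offset": [0.1,0,9],"spin": 0}
    - {"grip": 1,"offset": [0.1,0,10.6],"spin": 0}
    - {"grip": 1,"offset": [0.1,0,10.6],"spin": 0}
    - {"grip": 0,"offset": [0.1,0,10.6],"spin": 0}

```text
time_s: 1.7
tcp_pos: [0.4718, -0.3742, 0.0496]
ee_rot: [[-0.931, -0.364, 0.001], [-0.364, 0.931, -0.001], [-0.001, -0.002, -1.0]]
wrist_force: [0.4, -0.0, 0.8]
gripper_width: 0.961
gripper_force: 0.0
```

apply_moves:
  plan:
    - {"grip": 0,"offset": [0,0,0],"spin": 0}
    - {"grip": 0,"offset": [0,0,0],"spin": 0}
    - {"grip": 0,"offset": [0,0,0],"spin": 0}
    - {"grip": 0,"offset": [0,0,0],"spin": 0}
    - {"grip": 0,"offset": [0,0,0],"spin": 0}

```text
time_s: 2.2
tcp_pos: [0.4706, -0.3746, 0.0489]
ee_rot: [[-0.932, -0.362, 0.001], [-0.362, 0.932, -0.0], [-0.0, -0.0, -1.0]]
wrist_force: [-0.6, 1.0, -0.2]
gripper_width: 0.54
gripper_force: 0.0
```

apply_moves:
  plan:
    - {"grip": 0,"offset": [0,0,0.3],"spin": 0}
    - {"grip": 0,"offset": [0,0,0.3],"spin": 0}
    - {"grip": 0,"offset": [0,0,0.3],"spin": 0}
    - {"grip": 0,"offset": [0,0,0.3],"spin": 0}
    - {"grip": 0,"offset": [0,0,0.3],"spin": 0}

```text
time_s: 2.7
tcp_pos: [0.4705, -0.3745, 0.0454]
ee_rot: [[-0.932, -0.362, -0.0], [-0.362, 0.932, 0.0], [0.0, 0.0, -1.0]]
wrist_force: [0.4, 0.2, 0.1]
gripper_width: 0.205
gripper_force: 30.0
```

apply_moves:
  plan:
    - {"grip": 0,"offset": [0,0,0],"spin": 0}
    - {"grip": 0,"offset": [0,0,0],"spin": 0}
    - {"grip": 0,"offset": [0,0,0],"spin": 0}

```text
time_s: 3.0
tcp_pos: [0.4704, -0.3745, 0.0454]
ee_rot: [[-0.932, -0.362, -0.0], [-0.362, 0.932, 0.0], [0.0, 0.0, -1.0]]
wrist_force: [0.0, 0.3, -0.6]
gripper_width: 0.201
gripper_force: 30.0
```

apply_moves:
  plan:
    - {"grip": 0,"offset": [0,0,-1],"spin": 0}
    - {"grip": 0,"offset": [0,0,-4],"spin": 0}
    - {"grip": 0,"offset": [0,0,-8],"spin": 0}
    - {"grip": 0,"offset": [0,0,-12],"spin": 0}
    - {"grip": 0,"offset": [0,0,-12],"spin": 0}

```text
time_s: 3.5
tcp_pos: [0.4735, -0.3765, 0.1729]
ee_rot: [[-0.931, -0.364, 0.011], [-0.364, 0.932, -0.007], [-0.008, -0.011, -1.0]]
wrist_force: [1.0, 0.1, -2.2]
gripper_width: 0.202
gripper_force: 30.0
```

```bash
python3 - <<'E'
from h import *
th=-99; psi=np.radians(th+180); L=.0815
d=np.array([.5203,-.031]); g=d-L*np.array([np.cos(psi),np.sin(psi)])
print(g); go(g[0],g[1],.165,th)
E
```

```text
[ 0.50755059 -0.1114966 ]
tcp [ 0.4735 -0.3765  0.1729] th -158.67 tilt -0.99991 t 3.5 w 0.202 gf 30.0 F [ 1.   0.1 -2.2]
offset cm [-12.8   23.45   0.64] spin -1.042
```

apply_moves:
  plan:
    - {"grip": 0,"offset": [-1.3,2.5,0],"spin": -0.1}
    - {"grip": 0,"offset": [-3,6,0],"spin": -0.24}
    - {"grip": 0,"offset": [-5,9.5,0],"spin": -0.38}
    - {"grip": 0,"offset": [-7,13,0],"spin": -0.52}
    - {"grip": 0,"offset": [-9,16.5,0],"spin": -0.66}

```text
time_s: 4.0
tcp_pos: [0.4937, -0.1865, 0.165]
ee_rot: [[-0.51, -0.86, -0.002], [-0.86, 0.51, 0.0], [0.0, 0.002, -1.0]]
wrist_force: [1.8, 0.2, -3.5]
gripper_width: 0.206
gripper_force: 30.0
```

```bash
python3 -c "
from h import *
go(.5076,-.1115,.165,-99)"
```

```text
tcp [ 0.4937 -0.1865  0.165 ] th -120.64 tilt -1.0 t 4.0 w 0.206 gf 30.0 F [ 1.8  0.2 -3.5]
offset cm [-7.16  2.62  0.01] spin -0.378
```

apply_moves:
  plan:
    - {"grip": 0,"offset": [-3,1.1,0],"spin": -0.14}
    - {"grip": 0,"offset": [-5,1.9,0],"spin": -0.27}
    - {"grip": 0,"offset": [-7.2,2.6,0],"spin": -0.38}
    - {"grip": 0,"offset": [-7.2,2.6,0],"spin": -0.38}
    - {"grip": 0,"offset": [-7.2,2.6,0],"spin": -0.38}

```text
time_s: 4.5
tcp_pos: [0.5087, -0.1127, 0.1652]
ee_rot: [[-0.16, -0.987, -0.001], [-0.987, 0.16, 0.0], [0.0, 0.001, -1.0]]
wrist_force: [-1.2, -0.3, -2.5]
gripper_width: 0.203
gripper_force: 30.0
```

```bash
python3 - <<'E'
from h import *
go(.5076,-.1115,.165,-99)
c=cap('side','side1');a=c['img'][150:290,190:370];cv2.imwrite('pics/side1c.png',cv2.resize(a,None,fx=4,fy=4,interpolation=cv2.INTER_CUBIC))
P=cloud(c).reshape(-1,3);m=(abs(P[:,0]-.52)<.05)&(abs(P[:,1]+.03)<.07)&(P[:,2]>.19)&(P[:,2]<.225)
q=P[m];print(len(q),q.min(0),q.max(0),np.histogram(q[:,2],8))
E
```

```text
tcp [ 0.5087 -0.1127  0.1652] th -99.18 tilt -1.0 t 4.5 w 0.203 gf 30.0 F [-1.2 -0.3 -2.5]
offset cm [-0.1   0.13  0.02] spin -0.003
314 [ 0.47136576 -0.09991096  0.19003668] [0.55920376 0.00763368 0.22462709] (array([ 33,  49, 168,   6,   0,   3,  23,  32]), array([0.19003668, 0.19436048, 0.19868428, 0.20300809, 0.20733189,
       0.21165569, 0.21597949, 0.22030329, 0.22462709]))
```

View pics/side1c.png

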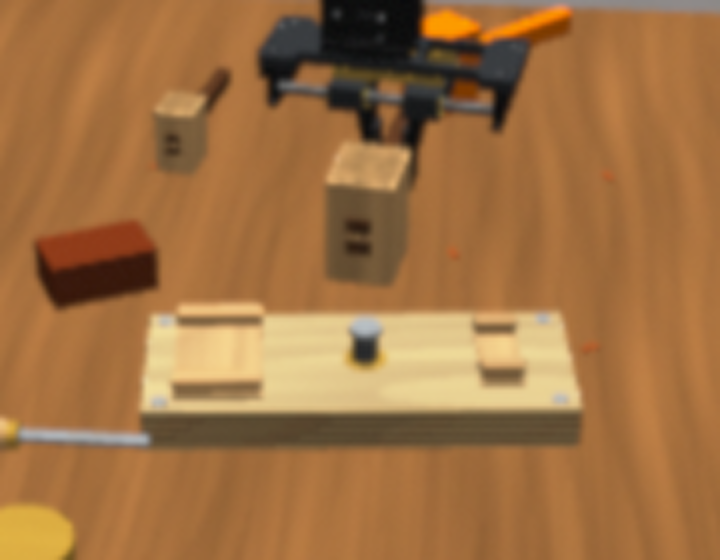

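The mallet hangs level over the dog: head at (365,215) in the crop, dog top at (365,327), and both saddles clear. First blow, stopping short of flush.

apply_moves:
  plan:
    - {"grip": 0,"offset": [-0.1,0.1,4],"spin": 0}
    - {"grip": 0,"offset": [-0.1,0.1,7.8],"spin": 0}
    - {"grip": 0,"offset": [-0.1,0.1,7.8],"spin": 0}
    - {"grip": 0,"offset": [-0.1,0.1,5],"spin": 0}
    - {"grip": 0,"offset": [-0.1,0.1,2.5],"spin": 0}

```text
time_s: 5.05
tcp_pos: [0.5082, -0.1128, 0.1417]
ee_rot: [[-0.161, -0.987, -0.002], [-0.987, 0.161, -0.001], [0.001, 0.002, -1.0]]
wrist_force: [0.7, -0.6, -3.2]
gripper_width: 0.205
gripper_force: 30.0
```

```bash
cat > chk.py <<'E'
from h import *
go(.5076,-.1115,.165,-99)
P=cloud(cap('side','side2')).reshape(-1,3)
m=(abs(P[:,0]-.52)<.012)&(abs(P[:,1]+.031)<.012)&(P[:,2]<.07); q=P[m]; print('dog z',len(q),np.percentile(q[:,2],[10,50,90]) if len(q) else '')
m=(abs(P[:,0]-.52)<.05)&(abs(P[:,1]+.03)<.07)&(P[:,2]>.1)&(P[:,2]<.19); q=P[m]; print('mallet',len(q),np.percentile(q[:,2],[2,50,70,85,95]))
E
python3 chk.py
```

```text
tcp [ 0.5082 -0.1128  0.1417] th -99.25 tilt -1.0 t 5.05 w 0.205 gf 30.0 F [ 0.7 -0.6 -3.2]
offset cm [-0.11  0.08 -2.33] spin -0.004
dog z 42 [0.03569298 0.04211116 0.0447539 ]
mallet 689 [0.10475646 0.15815197 0.17677859 0.18341    0.18506326]
```

apply_moves:
  plan:
    - {"grip": 0,"offset": [0,0,3.5],"spin": 0}
    - {"grip": 0,"offset": [0,0,6.2],"spin": 0}
    - {"grip": 0,"offset": [0,0,6.2],"spin": 0}
    - {"grip": 0,"offset": [0,0,3],"spin": 0}
    - {"grip": 0,"offset": [0,0,-1],"spin": 0}

```text
time_s: 5.6
tcp_pos: [0.5071, -0.1123, 0.1511]
ee_rot: [[-0.16, -0.987, -0.005], [-0.987, 0.16, -0.0], [0.001, 0.005, -1.0]]
wrist_force: [1.5, 0.4, -2.5]
gripper_width: 0.203
gripper_force: 30.0
```

```bash
python3 chk.py
```

```text
tcp [ 0.5071 -0.1123  0.1511] th -99.22 tilt -0.99999 t 5.6 w 0.203 gf 30.0 F [ 1.5  0.4 -2.5]
offset cm [-0.09 -0.03 -1.39] spin -0.004
dog z 38 [0.03327109 0.03605956 0.03706871]
mallet 651 [0.1091268  0.15885488 0.17535501 0.18775946 0.18921379]
```

Reads flush. One more firm blow, to be sure, before going back to the bench.

apply_moves:
  plan:
    - {"grip": 0,"offset": [0,0,4],"spin": 0}
    - {"grip": 0,"offset": [0,0,7.2],"spin": 0}
    - {"grip": 0,"offset": [0,0,7.2],"spin": 0}
    - {"grip": 0,"offset": [0,0,7.2],"spin": 0}

```text
time_s: 6.05
tcp_pos: [0.509, -0.1121, 0.0799]
ee_rot: [[-0.159, -0.987, 0.0], [-0.987, 0.159, -0.0], [0.0, -0.0, -1.0]]
wrist_force: [-0.2, 0.7, -2.6]
gripper_width: 0.205
gripper_force: 30.0
```

apply_moves:
  plan:
    - {"grip": 0,"offset": [0,0,-3],"spin": 0}
    - {"grip": 0,"offset": [0,0,-6],"spin": 0}
    - {"grip": 0,"offset": [0,0,-8],"spin": 0}
    - {"grip": 0,"offset": [0,0,-8],"spin": 0}
    - {"grip": 0,"offset": [0,0,-8],"spin": 0}

```text
time_s: 6.55
tcp_pos: [0.5084, -0.1117, 0.1596]
ee_rot: [[-0.16, -0.987, 0.002], [-0.987, 0.16, 0.001], [-0.001, -0.002, -1.0]]
wrist_force: [-0.6, -0.3, -4.2]
gripper_width: 0.207
gripper_force: 30.0
```

```bash
python3 chk.py; python3 - <<'E'
from h import *
P=cloud(load('side2')).reshape(-1,3); q=P[(abs(P[:,0]-.52)<.03)&(abs(P[:,1]+.031)<.03)&(P[:,2]<.08)]
r2=np.hypot(q[:,0]-.5203,q[:,1]+.031); print('dog',np.median(q[r2<.01,2]),(r2<.01).sum(),'bed ring',np.median(q[r2>.02,2]))
go(.5076,-.24,.165,-130)
E
```

```text
tcp [ 0.5084 -0.1117  0.1596] th -99.19 tilt -1.0 t 6.55 w 0.207 gf 30.0 F [-0.6 -0.3 -4.2]
offset cm [-0.01  0.08 -0.54] spin -0.003
dog z 33 [0.03331956 0.03573091 0.03826642]
mallet 470 [0.11835507 0.15659436 0.17049024 0.17950471 0.1869934 ]
dog 0.035765107989852996 21 bed ring 0.03521926705985279
tcp [ 0.5077 -0.1118  0.1584] th -99.19 tilt -1.0 t 6.6 w 0.203 gf 30.0 F [-0.7 -0.6 -2.5]
offset cm [12.66 -2.04 -0.66] spin 0.538
```

apply_moves:
  plan:
    - {"grip": 0,"offset": [4,0,0],"spin": 0}
    - {"grip": 0,"offset": [8.5,0,0],"spin": 0}
    - {"grip": 0,"offset": [13,0,0],"spin": 0}
    - {"grip": 0,"offset": [17.5,0,0],"spin": 0}
    - {"grip": 0,"offset": [17.5,0,0],"spin": 0}

```text
time_s: 7.1
tcp_pos: [0.4787, -0.2886, 0.1567]
ee_rot: [[-0.165, -0.986, -0.003], [-0.986, 0.165, 0.0], [0.0, 0.003, -1.0]]
wrist_force: [-0.1, 0.9, -3.2]
gripper_width: 0.203
gripper_force: 30.0
```

apply_moves:
  plan:
    - {"grip": 0,"offset": [0,0,4],"spin": 0}
    - {"grip": 0,"offset": [0,0,8],"spin": 0}
    - {"grip": 0,"offset": [0,0,10],"spin": 0}
    - {"grip": 0,"offset": [0,0,10.8],"spin": 0}
    - {"grip": 0,"offset": [0,0,10.8],"spin": 0}

```text
time_s: 7.6
tcp_pos: [0.4797, -0.2841, 0.0489]
ee_rot: [[-0.159, -0.987, -0.004], [-0.987, 0.159, 0.001], [-0.0, 0.004, -1.0]]
wrist_force: [-0.5, -0.6, -2.7]
gripper_width: 0.202
gripper_force: 30.0
```

```bash
python3 - <<'E'
from h import *
s=r.sense();go(*s['tcp_pos'],-99)
P=cloud(cap('scene','scene2')).reshape(-1,3); q=P[(abs(P[:,0]-.494)<.06)&(abs(P[:,1]+.2)<.05)&(P[:,2]>.06)&(P[:,2]<.12)]
print(len(q),q[:,:2].mean(0),np.percentile(q[:,2],[5,30,50,80,95]))
t=q[q[:,2]>np.median(q[:,2])-.004]; A=np.c_[t[:,:2]-t[:,:2].mean(0),np.ones(len(t))]; print('top plane',np.linalg.lstsq(A,t[:,2],rcond=None)[0])
E
```

```text
tcp [ 0.4797 -0.2841  0.0489] th -99.15 tilt -0.99999 t 7.6 w 0.202 gf 30.0 F [-0.5 -0.6 -2.7]
offset cm [0. 0. 0.] spin -0.003
565 [ 0.49415812 -0.20524125] [0.06366333 0.08448592 0.08720748 0.08968728 0.10932665]
top plane [-0.19581035 -0.15030742  0.09027971]
```

apply_moves:
  plan:
    - {"grip": 0,"offset": [0,0,0.2],"spin": 0}
    - {"grip": 0,"offset": [0,0,0.35],"spin": 0}
    - {"grip": 0,"offset": [0,0,0.35],"spin": 0}
    - {"grip": 0,"offset": [0,0,0.35],"spin": 0}

```text
time_s: 8.05
tcp_pos: [0.4809, -0.2846, 0.0477]
ee_rot: [[-0.159, -0.987, 0.001], [-0.987, 0.159, -0.0], [0.0, -0.001, -1.0]]
wrist_force: [-0.8, -0.5, -2.9]
gripper_width: 0.205
gripper_force: 30.0
```

apply_moves:
  plan:
    - {"grip": 1,"offset": [0,0,0],"spin": 0}
    - {"grip": 1,"offset": [0,0,0],"spin": 0}
    - {"grip": 1,"offset": [0,0,0],"spin": 0}
    - {"grip": 1,"offset": [0,0,0],"spin": 0}
    - {"grip": 1,"offset": [0,0,0],"spin": 0}

```text
time_s: 8.55
tcp_pos: [0.4807, -0.2846, 0.0472]
ee_rot: [[-0.159, -0.987, 0.0], [-0.987, 0.159, -0.0], [0.0, -0.0, -1.0]]
wrist_force: [-0.0, 0.3, 0.2]
gripper_width: 0.571
gripper_force: 0.0
```

apply_moves:
  plan:
    - {"grip": 1,"offset": [0,0,0],"spin": 0}
    - {"grip": 1,"offset": [0,0,-3],"spin": 0}
    - {"grip": 1,"offset": [0,0,-8],"spin": 0}
    - {"grip": 1,"offset": [0,0,-13],"spin": 0}
    - {"grip": 1,"offset": [0,0,-18],"spin": 0}

```text
time_s: 9.05
tcp_pos: [0.4802, -0.2845, 0.229]
ee_rot: [[-0.159, -0.987, -0.0], [-0.987, 0.159, 0.0], [0.0, 0.0, -1.0]]
wrist_force: [1.4, -1.0, 0.7]
gripper_width: 0.978
gripper_force: 0.0
```

```bash
python3 - <<'E'
from h import *
c=cap('scene','scene3'); P=cloud(c)
def box(q):
    (cx,cy),(w,h),a=cv2.minAreaRect((q[:,:2]*1000).astype(np.float32)); return np.round([cx,cy,w,h,a],1),len(q)
F=P.reshape(-1,3); q=F[(abs(F[:,0]-.494)<.05)&(abs(F[:,1]+.2)<.05)&(F[:,2]>.078)&(F[:,2]<.09)]
print('mallet top',box(q),q[:,2].mean())
# bracket chalk line: white pixels in rail
k=.7;sl=(slice(int(310*k),int(480*k)),slice(int(580*k),int(675*k)))
hsv=cv2.cvtColor(c['img'],cv2.COLOR_BGR2HSV)[sl]; Q=P[sl]
w=(hsv[...,1]<90)&(hsv[...,2]>130)&(Q[...,2]>.044); print('chalk',w.sum(),Q[w].mean(0))
R=Q.reshape(-1,3); t=R[(R[:,2]>.044)&(R[:,2]<.056)&(R[:,0]<.57)&(R[:,0]>.42)]
vx=cv2.fitLine(t[:,:2].astype(np.float32),cv2.DIST_L2,0,.001,.001).ravel(); print('rail line',vx,np.degrees(np.arctan2(vx[1],vx[0])))
a=c['img'][200:345,395:485];cv2.imwrite('pics/br.png',cv2.resize(a,None,fx=4,fy=4,interpolation=cv2.INTER_CUBIC))
go(.55,.32,.2,-175)
E
```

```text
mallet top (array([ 492.5, -207.2,   62.2,   52.5,   83. ]), 396) 0.08404246852764767
chalk 30 [0.56415643 0.32881073 0.05025836]
rail line [0.99873286 0.05032576 0.49761045 0.32472095] 2.8846717
tcp [ 0.4844 -0.2869  0.2391] th -99.05 tilt -0.99984 t 9.1 w 0.981 gf 0.0 F [ 1.9 -0.5  6.3]
offset cm [-60.99   3.13   3.49] spin 1.326
```

View pics/br.png

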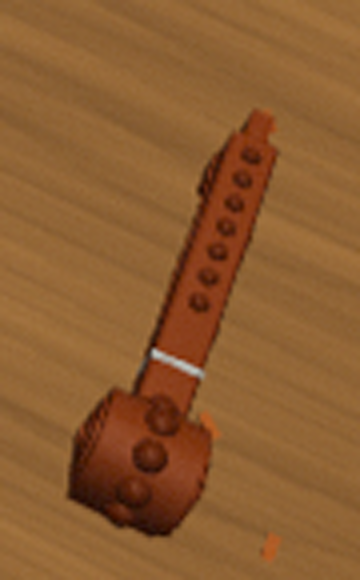

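The mallet stands on its face (top at z = 0.084). The bracket crop shows the chalk line at (178,363), the head at (140,460) and the tail at (260,130), with the rail clear at the chalk. Moving there now.

apply_moves:
  plan:
    - {"grip": 1,"offset": [-22,5,0],"spin": 0.66}
    - {"grip": 1,"offset": [-22,5,0],"spin": 0.66}
    - {"grip": 1,"offset": [-22,5,0],"spin": 0.66}
    - {"grip": 1,"offset": [-22,5,0],"spin": 0.66}
    - {"grip": 1,"offset": [-22,5,0],"spin": 0.66}

```text
time_s: 9.6
tcp_pos: [0.4665, -0.0629, 0.227]
ee_rot: [[-0.726, -0.688, 0.001], [-0.688, 0.726, 0.0], [-0.0, -0.0, -1.0]]
wrist_force: [1.6, 0.3, 0.4]
gripper_width: 1.0
gripper_force: 0.0
```

```bash
python3 -c "
from h import *
go(.564,.3285,.16,-177.1)"
```

```text
tcp [ 0.4665 -0.0629  0.227 ] th -136.52 tilt -1.0 t 9.6 w 1.0 gf 0.0 F [1.6 0.3 0.4]
offset cm [-34.01  21.7    6.71] spin 0.708
```

apply_moves:
  plan:
    - {"grip": 1,"offset": [-19,12,0],"spin": 0.71}
    - {"grip": 1,"offset": [-19,12,0],"spin": 0.71}
    - {"grip": 1,"offset": [-19,12,0],"spin": 0.71}
    - {"grip": 1,"offset": [-19,12,0],"spin": 0.71}
    - {"grip": 1,"offset": [-19,12,0],"spin": 0.71}

```text
time_s: 10.1
tcp_pos: [0.5212, 0.1562, 0.2269]
ee_rot: [[-0.999, -0.053, 0.0], [-0.053, 0.999, 0.0], [-0.0, 0.0, -1.0]]
wrist_force: [0.7, -0.7, -0.9]
gripper_width: 1.004
gripper_force: 0.0
```

```bash
python3 -c "
from h import *
go(.564,.3285,.16,-177.1)"
```

```text
tcp [0.5212 0.1562 0.2269] th -176.98 tilt -1.0 t 10.1 w 1.004 gf 0.0 F [ 0.7 -0.7 -0.9]
offset cm [-5.18 16.98  6.7 ] spin 0.002
```

apply_moves:
  plan:
    - {"grip": 1,"offset": [-5.2,17,6.7],"spin": 0}
    - {"grip": 1,"offset": [-5.2,17,6.7],"spin": 0}
    - {"grip": 1,"offset": [-5.2,17,6.7],"spin": 0}
    - {"grip": 1,"offset": [-5.2,17,6.7],"spin": 0}
    - {"grip": 1,"offset": [-5.2,17,6.7],"spin": 0}

```text
time_s: 10.6
tcp_pos: [0.5626, 0.3299, 0.1559]
ee_rot: [[-0.998, -0.061, -0.003], [-0.061, 0.998, -0.002], [0.003, -0.002, -1.0]]
wrist_force: [-1.6, -1.1, -0.5]
gripper_width: 1.003
gripper_force: 0.0
```

```bash
python3 - <<'E'
from h import *
c=cap('wrist','wrist3');P=cloud(c);hsv=cv2.cvtColor(c['img'],cv2.COLOR_BGR2HSV)
w=(hsv[...,1]<90)&(hsv[...,2]>130)&(abs(P[...,2]-.05)<.006)&(abs(P[...,0]-.564)<.03)&(abs(P[...,1]-.3285)<.025); print('chalk',w.sum(),P[w].mean(0) if w.any() else '')
F=P.reshape(-1,3);t=F[(abs(F[:,2]-.05)<.004)&(F[:,0]<.56)&(F[:,0]>.42)&(abs(F[:,1]-.325)<.03)]
vx=cv2.fitLine(t[:,:2].astype(np.float32),cv2.DIST_L2,0,.001,.001).ravel(); print('rail',vx,np.degrees(np.arctan2(vx[1],vx[0])),'y at .564',vx[3]+(.564-vx[2])*vx[1]/vx[0])
go(.564,.3285,.037,-177.1)
E
```

```text
chalk 213 [0.56642489 0.33001617 0.05020699]
rail [0.99894315 0.04596263 0.4852152  0.32677296] 2.6343927 y at .564 0.33039793
tcp [0.5625 0.328  0.1573] th -176.56 tilt -0.99999 t 10.65 w 0.998 gf 0.0 F [ 0.5 -0.3  0.9]
offset cm [-0.19  0.07 12.03] spin 0.009
```

View pics/wrist3.png

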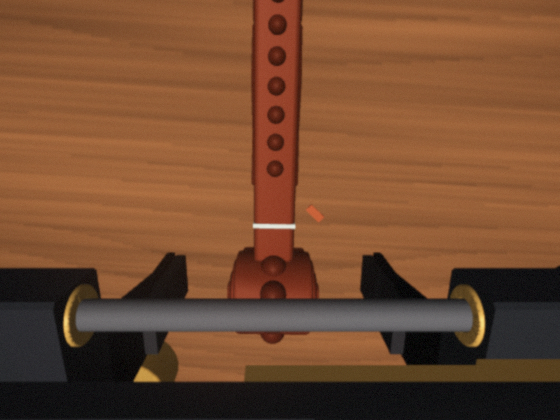

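The chalk line is at (274,226), centred between the fingers (col 274), and the rail is vertical in view. Descending 12 cm.

apply_moves:
  plan:
    - {"grip": 1,"offset": [-0.3,0.1,5],"spin": 0}
    - {"grip": 1,"offset": [-0.3,0.1,9],"spin": 0}
    - {"grip": 1,"offset": [-0.3,0.1,11.9],"spin": 0}
    - {"grip": 1,"offset": [-0.3,0.1,11.9],"spin": 0}
    - {"grip": 1,"offset": [-0.3,0.1,11.9],"spin": 0}

```text
time_s: 11.15
tcp_pos: [0.5667, 0.3271, 0.0421]
ee_rot: [[-0.998, -0.058, 0.001], [-0.058, 0.998, -0.0], [-0.001, -0.0, -1.0]]
wrist_force: [0.3, 0.8, 1.0]
gripper_width: 0.997
gripper_force: 0.0
```

apply_moves:
  plan:
    - {"grip": 0.3,"offset": [0,0,0],"spin": 0}
    - {"grip": 0,"offset": [0,0,0],"spin": 0}
    - {"grip": 0,"offset": [0,0,0],"spin": 0}
    - {"grip": 0,"offset": [0,0,0],"spin": 0}
    - {"grip": 0,"offset": [0,0,0],"spin": 0}

```text
time_s: 11.65
tcp_pos: [0.5661, 0.3277, 0.0416]
ee_rot: [[-0.998, -0.058, 0.001], [-0.058, 0.998, 0.001], [-0.001, 0.0, -1.0]]
wrist_force: [-0.1, -0.2, 0.0]
gripper_width: 0.631
gripper_force: 0.0
```

apply_moves:
  plan:
    - {"grip": 0,"offset": [0,0,0],"spin": 0}
    - {"grip": 0,"offset": [0,0,0],"spin": 0}
    - {"grip": 0,"offset": [0,0,0],"spin": 0}
    - {"grip": 0,"offset": [0,0,0],"spin": 0}
    - {"grip": 0,"offset": [0,0,0],"spin": 0}

```text
time_s: 12.15
tcp_pos: [0.5661, 0.328, 0.041]
ee_rot: [[-0.998, -0.058, 0.0], [-0.058, 0.998, 0.001], [-0.0, 0.001, -1.0]]
wrist_force: [-0.2, 1.6, -0.7]
gripper_width: 0.342
gripper_force: 30.0
```

apply_moves:
  plan:
    - {"grip": 0,"offset": [0,0,0],"spin": 0}
    - {"grip": 0,"offset": [0,0,-1],"spin": 0}
    - {"grip": 0,"offset": [0,0,-3],"spin": 0}
    - {"grip": 0,"offset": [0,0,-6],"spin": 0}
    - {"grip": 0,"offset": [0,0,-9],"spin": 0}

```text
time_s: 12.65
tcp_pos: [0.5648, 0.3263, 0.1306]
ee_rot: [[-0.998, -0.057, -0.004], [-0.057, 0.998, -0.003], [0.004, -0.003, -1.0]]
wrist_force: [1.1, 0.2, -4.2]
gripper_width: 0.342
gripper_force: 29.9
```

apply_moves:
  plan:
    - {"grip": 0,"offset": [0,0,-3],"spin": 0}
    - {"grip": 0,"offset": [0,0,-4],"spin": 0}
    - {"grip": 0,"offset": [0,0,-4],"spin": 0}
    - {"grip": 0,"offset": [0,0,-4],"spin": 0}

```text
time_s: 13.05
tcp_pos: [0.5648, 0.3267, 0.1689]
ee_rot: [[-0.998, -0.057, -0.004], [-0.057, 0.998, -0.002], [0.004, -0.002, -1.0]]
wrist_force: [-0.9, -0.1, -5.4]
gripper_width: 0.346
gripper_force: 29.9
```

```bash
cat > br.py <<'E'
from h import *
def brk(tag,z,cx,cy,n='side'):
    "rail upper face: height slope and heading, searched round expected balance"
    F=cloud(cap(n,tag)).reshape(-1,3); yaw=np.radians(4)
    d=F-[cx,cy,0]; u=d[:,0]*np.cos(yaw)+d[:,1]*np.sin(yaw); v=-d[:,0]*np.sin(yaw)+d[:,1]*np.cos(yaw)
    t=F[(u>-.14)&(u<-.025)&(abs(v)<.03)&(abs(F[:,2]-z-.016)<.012)]
    a=np.polyfit(t[:,0]-cx,t[:,2],1); top=t[abs(t[:,2]-np.polyval(a,t[:,0]-cx))<.004]; a=np.polyfit(top[:,0]-cx,top[:,2],1)
    vx=cv2.fitLine(top[:,:2].astype(np.float32),cv2.DIST_L2,0,.001,.001).ravel()
    print(n,len(top),'slope rad',a[0],'top z at balance',a[1],'heading',np.degrees(np.arctan2(vx[1],vx[0])),'y at balance',vx[3]+(cx-vx[2])*vx[1]/vx[0])
if __name__=='__main__':
    s=r.sense(); p=s['tcp_pos']
    brk('b_sc',p[2]-.007,p[0],p[1],'scene'); brk('b_si',p[2]-.007,p[0],p[1])
    go(.5702,-.0267,.18,-174.1)
E
python3 br.py
```

```text
Traceback (most recent call last):
  File "br.py", line 12, in <module>
    brk('b_sc',p[2]-.007,p[0],p[1],'scene'); brk('b_si',p[2]-.007,p[0],p[1])
    ~~~^^^^^^^^^^^^^^^^^^^^^^^^^^^^^^^^^^^^
  File "br.py", line 7, in brk
    a=np.polyfit(t[:,0]-cx,t[:,2],1); top=t[abs(t[:,2]-np.polyval(a,t[:,0]-cx))<.004]; a=np.polyfit(top[:,0]-cx,top[:,2],1)
TypeError: expected non-empty vector for x
```

```bash
sed -i "s/brk('b_sc'.*'scene'); //" br.py; python3 br.py
```

```text
side 385 slope rad -0.0038755060571056305 top z at balance 0.1760051982287788 heading 4.444791 y at balance 0.3348191596799275
tcp [0.5648 0.3267 0.1684] th -176.72 tilt -0.99999 t 13.15 w 0.344 gf 29.9 F [-0.9  0.4 -5.8]
offset cm [  1.49 -35.31  -1.06] spin -0.046
```

apply_moves:
  plan:
    - {"grip": 0,"offset": [0.2,-3,-0.5],"spin": 0}
    - {"grip": 0,"offset": [0.4,-7,-1],"spin": -0.02}
    - {"grip": 0,"offset": [0.6,-11,-1],"spin": -0.03}
    - {"grip": 0,"offset": [0.8,-15,-1],"spin": -0.04}
    - {"grip": 0,"offset": [1.0,-19,-1],"spin": -0.046}

```text
time_s: 13.65
tcp_pos: [0.5661, 0.1355, 0.1794]
ee_rot: [[-0.995, -0.104, -0.003], [-0.104, 0.995, -0.001], [0.003, -0.001, -1.0]]
wrist_force: [0.2, 0.5, -5.4]
gripper_width: 0.342
gripper_force: 29.9
```

apply_moves:
  plan:
    - {"grip": 0,"offset": [0.1,-4,0],"spin": 0}
    - {"grip": 0,"offset": [0.2,-8,0],"spin": 0}
    - {"grip": 0,"offset": [0.3,-12,0],"spin": 0}
    - {"grip": 0,"offset": [0.4,-14.5,0],"spin": 0}
    - {"grip": 0,"offset": [0.4,-14.5,0],"spin": 0}

```text
time_s: 14.15
tcp_pos: [0.577, -0.0105, 0.1794]
ee_rot: [[-0.995, -0.099, -0.004], [-0.099, 0.995, -0.001], [0.004, -0.001, -1.0]]
wrist_force: [-0.7, 0.4, -6.0]
gripper_width: 0.337
gripper_force: 29.9
```

```bash
python3 - <<'E'
from br import *
s=r.sense(); p=s['tcp_pos']; brk('b2',p[2]-.007,p[0],p[1])
go(.5702,-.0267,.111,-174.1)
a=load('b2')['img'][110:290,180:370];cv2.imwrite('pics/b2c.png',cv2.resize(a,None,fx=3.3,fy=3.3,interpolation=cv2.INTER_CUBIC))
E
```

```text
side 176 slope rad -0.019328538148396 top z at balance 0.18453047722732202 heading 6.526334 y at balance 0.0005803564404764077
tcp [ 0.5772 -0.009   0.1795] th -174.24 tilt -0.99999 t 14.2 w 0.342 gf 29.9 F [ 0.6  0.4 -5.2]
offset cm [ 0.85 -1.69  6.85] spin -0.003
```

View pics/b2c.png

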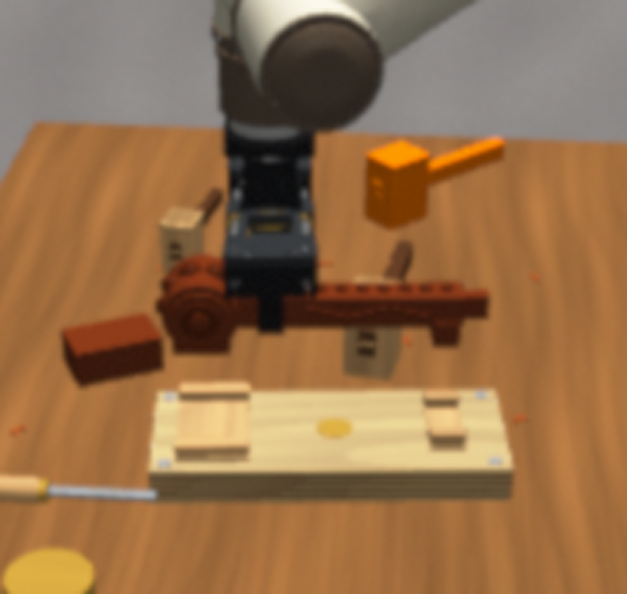

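The bracket is level over the cradle (head at (200,310), foot at (445,330)), the dog is flush at (333,428), and the mallet is standing behind. Correct sideways, then lower.

apply_moves:
  plan:
    - {"grip": 0,"offset": [0.5,-1,0],"spin": 0}
    - {"grip": 0,"offset": [0.8,-1.7,1.5],"spin": 0}
    - {"grip": 0,"offset": [0.8,-1.7,3],"spin": 0}
    - {"grip": 0,"offset": [0.8,-1.7,4.5],"spin": 0}
    - {"grip": 0,"offset": [0.8,-1.7,5.5],"spin": 0}

```text
time_s: 14.7
tcp_pos: [0.5708, -0.0246, 0.1246]
ee_rot: [[-0.995, -0.105, -0.003], [-0.105, 0.995, -0.0], [0.003, -0.0, -1.0]]
wrist_force: [0.1, -1.0, -5.5]
gripper_width: 0.338
gripper_force: 29.9
```

apply_moves:
  plan:
    - {"grip": 0,"offset": [0,0,0.7],"spin": 0}
    - {"grip": 0,"offset": [0,0,1.1],"spin": 0}
    - {"grip": 0,"offset": [0,0,1.1],"spin": 0}
    - {"grip": 0,"offset": [0,0,1.1],"spin": 0}
    - {"grip": 0,"offset": [0,0,1.1],"spin": 0}

```text
time_s: 15.2
tcp_pos: [0.5723, -0.025, 0.1158]
ee_rot: [[-0.995, -0.104, 0.001], [-0.104, 0.995, 0.0], [-0.001, 0.0, -1.0]]
wrist_force: [0.8, 0.5, -4.5]
gripper_width: 0.345
gripper_force: 29.9
```

```bash
python3 - <<'E'
from br import *
s=r.sense(); p=s['tcp_pos']; brk('b3',p[2]-.007,p[0],p[1])
go(.5702,-.0267,.111,-174.1)
# offset checks seen in wrist view: rail, chalk
c=cap('wrist','w4');P=cloud(c);hsv=cv2.cvtColor(c['img'],cv2.COLOR_BGR2HSV)
w=(hsv[...,1]<90)&(hsv[...,2]>130)&(abs(P[...,2]-.12)<.01); print('chalk',w.sum(),P[w].mean(0) if w.any() else '')
F=P.reshape(-1,3);t=F[(abs(F[:,2]-.12)<.006)&(F[:,0]<.54)&(F[:,0]>.41)&(abs(F[:,1]+.035)<.04)]
if len(t)>50:
  vx=cv2.fitLine(t[:,:2].astype(np.float32),cv2.DIST_L2,0,.001,.001).ravel(); print('rail',len(t),'slope',np.polyfit(t[:,0],t[:,2],1),vx,np.degrees(np.arctan2(vx[1],vx[0])),'min x any',t[:,0].min())
print('joint v',np.round(s['joint_velocities'],2))
a=load('b3')['img'][130:290,180:370];cv2.imwrite('pics/b3c.png',np.vstack([cv2.resize(a,(400,337)),cv2.resize(c['img'],(400,260))]))
E
```

```text
side 167 slope rad -0.004755043049806173 top z at balance 0.12205824471124462 heading 6.808887 y at balance -0.013619604638791118
tcp [ 0.5722 -0.025   0.1157] th -174.05 tilt -1.0 t 15.25 w 0.343 gf 29.9 F [ 0.9  0.  -4.8]
offset cm [ 0.22 -0.15  0.47] spin 0.001
chalk 0 
rail 15591 slope [0.00551254 0.12144093] [ 0.99452174  0.10453024  0.49647465 -0.03174603] 6.000102 min x any 0.45902046196382695
joint v [-0.14 -0.21 -0.2  -0.05  0.06 -0.06]
```

View pics/b3c.png

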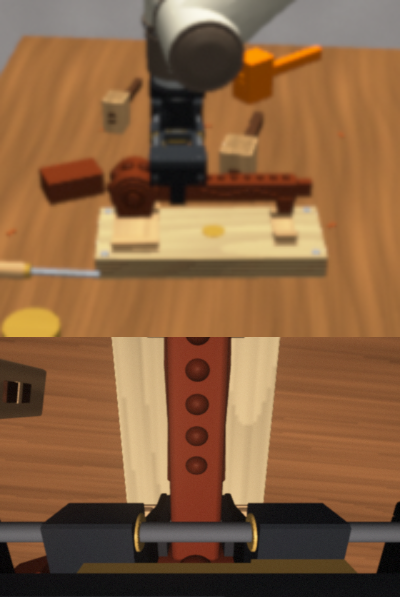

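The bracket hangs level above both seats, about 34 mm up and about 2–3 mm off sideways, and the mallet and dog are fine. Last small correction, then settle.

apply_moves:
  plan:
    - {"grip": 0,"offset": [0.2,-0.2,0.4],"spin": 0}
    - {"grip": 0,"offset": [0.2,-0.2,0.4],"spin": 0}
    - {"grip": 0,"offset": [0.2,-0.2,0.4],"spin": 0}
    - {"grip": 0,"offset": [0.2,-0.2,0.4],"spin": 0}
    - {"grip": 0,"offset": [0.2,-0.2,0.4],"spin": 0}

```text
time_s: 15.8
tcp_pos: [0.5702, -0.0272, 0.1111]
ee_rot: [[-0.995, -0.103, 0.0], [-0.103, 0.995, -0.0], [-0.0, -0.0, -1.0]]
wrist_force: [-0.4, 0.3, -4.2]
gripper_width: 0.341
gripper_force: 29.9
```

apply_moves:
  plan:
    - {"grip": 0,"offset": [0,0,0],"spin": 0}
    - {"grip": 0,"offset": [0,0,0],"spin": 0}
    - {"grip": 0,"offset": [0,0,0],"spin": 0}
    - {"grip": 0,"offset": [0,0,0],"spin": 0}
    - {"grip": 0,"offset": [0,0,0],"spin": 0}

```text
time_s: 16.3
tcp_pos: [0.5701, -0.0272, 0.1111]
ee_rot: [[-0.995, -0.103, 0.0], [-0.103, 0.995, -0.0], [-0.0, -0.0, -1.0]]
wrist_force: [-0.1, 0.5, -5.0]
gripper_width: 0.343
gripper_force: 29.9
```

```bash
python3 - <<'E'
from h import *
go(.5702,-.0267,.111,-174.1)
print(r.finish_job())
E
```

```text
tcp [ 0.5701 -0.0272  0.1111] th -174.06 tilt -1.0 t 16.3 w 0.343 gf 29.9 F [-0.1  0.5 -5. ]
offset cm [-0.02  0.05  0.01] spin 0.001
the job is handed in; nothing more can be done
None
```

I handed the job in at 16.3 s, with no verdict returned: by my measurements the dog is flush, the mallet stands on its face on the bench, and the bracket is held level and still about 30 mm above its two seats.

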